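Fill the nut caddy and hold it up level

TASK

Get the nuts ready to hand round: lift the wooden scoop with its four nuts, tip all of them into the wooden caddy (either compartment) while the caddy stands on the worktop, and set the empty scoop upright back on the worktop. Then take the caddy by its grip board, lift it until its bottom is about 12 cm above the worktop, and finish while still holding it there, level and steady, with all four nuts in it and nothing else carrying it. Leave the other things where they are.

Things in the scene. Friction and masses are not known exactly. Their poses are not given: they have to be found in the camera images.
- scoop: pale wooden scoop, flat-bottomed, open on top, 0.14 kg. Origin: centre of its underside; own z up, pouring spout to own -x (towards the robot, yaw -0.1 to 0.6 rad), handle to +x. 60 mm wide (y); floor 5 mm thick, level from x = -14 to +33 mm, then at the front a ramp up at 22 degrees to the lip; back wall at +38 mm; handle 15 mm thick, z = 32 mm, to x = +62 mm
- scoop_lip (a point): middle of the scoop's pouring lip (scoop frame -51, 0, 21 mm). The nuts roll out over it when the scoop is tipped spout down by clearly more than 22 degrees; 60 or a little more empties it
- scoop_grip (a point): between the scoop's two flat parallel upright side walls, near its centre of mass (scoop frame 6, 0, 27 mm): grip here firmly across own y, 60 mm, or the scoop swings in the fingers when tipped. These walls are 4 mm thick, 50 mm high, from x = -20 to +38 mm
- caddy: darker wooden serving caddy, an open tray with a grip board in the middle, 0.35 kg. Origin: centre of its underside, own z up, yaw within 0.25 rad. Outside 110 (x) by 170 mm (y), walls 6 mm thick, 55 mm high, floor 6 mm. A divider at y = 0 makes two compartments, each 98 (x) by 75 mm (y), centred at y = -42 and +42 mm
- caddy_grip (a point): middle of the caddy's grip part, 95 mm above its underside. The grip board stands on the divider: 50 mm wide in caddy x, 14 mm thick in y, top at z = 115 mm; pinch it across its thickness (caddy y). The centre of mass is below it
- nut1: one of the four big dark brown nuts, about 22 mm across, origin at its centre, 11 g; they start in the scoop
- nut2: one of the four big dark brown nuts, about 22 mm across, origin at its centre, 11 g; they start in the scoop
- nut3: one of the four big dark brown nuts, about 22 mm across, origin at its centre, 11 g; they start in the scoop
- nut4: one of the four big dark brown nuts, about 22 mm across, origin at its centre, 11 g; they start in the scoop
- lemon: a yellow lemon, 72x55x54 mm, a bystander lying on the worktop; to be left alone
- lime: a green lime, 53x45x45 mm, a bystander lying on the worktop; to be left alone
- garlic: a bulb of garlic, 60x60x59 mm, a bystander lying on the worktop; to be left alone
- tin: a closed tin, diameter 75, height 58 mm, a bystander lying on the worktop; to be left alone
- coffee_mill: the wooden coffee mill with a crank, fixed furniture on the worktop at the right, its drawer front towards the robot; its body is a box 116 mm square and 106 mm high whose near face is about 55 mm nearer the robot than its origin, its bowl and crank stand above that; not part of the job, keep clear of it
Things that resemble listed ones, but are neither listed nor needed, are in the scene too. Leave any turquoise look-alike of the scoop alone.

How it is judged:
On the way, in this order (a step that is already met when the one before it is completed fails the run):
1. the scoop is lifted off the worktop with all four nuts in it (height (world z) of scoop above 0.03 m and x of nut1 in the frame of scoop between -0.055 and 0.04 m and y of nut1 in the frame of scoop between -0.032 and 0.032 m and z of nut1 in the frame of scoop between 0 and 0.06 m and x of nut2 in the frame of scoop between -0.055 and 0.04 m and y of nut2 in the frame of scoop between -0.032 and 0.032 m and z of nut2 in the frame of scoop between 0 and 0.06 m and x of nut3 in the frame of scoop between -0.055 and 0.04 m and y of nut3 in the frame of scoop between -0.032 and 0.032 m and z of nut3 in the frame of scoop between 0 and 0.06 m and x of nut4 in the frame of scoop between -0.055 and 0.04 m and y of nut4 in the frame of scoop between -0.032 and 0.032 m and z of nut4 in the frame of scoop between 0 and 0.06 m), for 0.1 s.
2. all four nuts lie in the caddy, which stands on the worktop, while the scoop is still in the air (height (world z) of scoop above 0.03 m and height (world z) of caddy below 0.01 m and angle between caddy's own z axis and vertical below 0.1 rad and x of nut1 in the frame of caddy between -0.053 and 0.053 m and y of nut1 in the frame of caddy between -0.083 and 0.083 m and z of nut1 in the frame of caddy between 0 and 0.07 m and x of nut2 in the frame of caddy between -0.053 and 0.053 m and y of nut2 in the frame of caddy between -0.083 and 0.083 m and z of nut2 in the frame of caddy between 0 and 0.07 m and x of nut3 in the frame of caddy between -0.053 and 0.053 m and y of nut3 in the frame of caddy between -0.083 and 0.083 m and z of nut3 in the frame of caddy between 0 and 0.07 m and x of nut4 in the frame of caddy between -0.053 and 0.053 m and y of nut4 in the frame of caddy between -0.083 and 0.083 m and z of nut4 in the frame of caddy between 0 and 0.07 m), for 0.2 s.
3. the scoop stands upright on the worktop, let go, with the caddy and its nuts still standing there (height (world z) of scoop between -0.008 and 0.008 m and angle between scoop's own z axis and vertical below 0.12 rad and contact force between scoop and the fingers below 0.1 N and height (world z) of caddy below 0.01 m and x of nut1 in the frame of caddy between -0.053 and 0.053 m and y of nut1 in the frame of caddy between -0.083 and 0.083 m and z of nut1 in the frame of caddy between 0 and 0.07 m and x of nut2 in the frame of caddy between -0.053 and 0.053 m and y of nut2 in the frame of caddy between -0.083 and 0.083 m and z of nut2 in the frame of caddy between 0 and 0.07 m and x of nut3 in the frame of caddy between -0.053 and 0.053 m and y of nut3 in the frame of caddy between -0.083 and 0.083 m and z of nut3 in the frame of caddy between 0 and 0.07 m and x of nut4 in the frame of caddy between -0.053 and 0.053 m and y of nut4 in the frame of caddy between -0.083 and 0.083 m and z of nut4 in the frame of caddy between 0 and 0.07 m), for 0.2 s.
At the end, for the whole second after the job is handed in: The caddy hangs in the gripper, its underside more than 80 mm above the worktop, level within 0.14 rad (8 degrees), still (under 20 mm/s and 0.12 rad/s), touching no other thing than the fingers and its nuts; all four nuts are in its compartments; the scoop stands upright on the worktop, let go (height (world z) of caddy above 0.08 m and angle between caddy's own z axis and vertical below 0.14 rad and contact force between caddy and the fingers above 2 N and linear speed of caddy below 0.02 m/s and angular speed of caddy below 0.12 rad/s and contact force between caddy and coffee_mill below 0.2 N and contact force between caddy and scoop below 0.2 N and contact force between caddy and lemon below 0.2 N and contact force between caddy and lime below 0.2 N and contact force between caddy and garlic below 0.2 N and contact force between caddy and tin below 0.2 N and x of nut1 in the frame of caddy between -0.053 and 0.053 m and y of nut1 in the frame of caddy between -0.083 and 0.083 m and z of nut1 in the frame of caddy between 0 and 0.07 m and x of nut2 in the frame of caddy between -0.053 and 0.053 m and y of nut2 in the frame of caddy between -0.083 and 0.083 m and z of nut2 in the frame of caddy between 0 and 0.07 m and x of nut3 in the frame of caddy between -0.053 and 0.053 m and y of nut3 in the frame of caddy between -0.083 and 0.083 m and z of nut3 in the frame of caddy between 0 and 0.07 m and x of nut4 in the frame of caddy between -0.053 and 0.053 m and y of nut4 in the frame of caddy between -0.083 and 0.083 m and z of nut4 in the frame of caddy between 0 and 0.07 m and height (world z) of scoop between -0.008 and 0.008 m and angle between scoop's own z axis and vertical below 0.12 rad and contact force between scoop and the fingers below 0.1 N); the arm keeps its last pose, push and grip.
It fails at once if a bystander (lemon, lime, garlic, tin) is moved more than 4 cm (distance of any of lemon, lime, garlic, tin from where it was at the start of the episode above 0.04 m).
It fails at once if the caddy is tipped by more than 0.4 rad (angle between caddy's own z axis and vertical above 0.4 rad).
It also fails if it takes over 70 s, if anything falls off the work surface, if the arm or the gripper's body presses on something with over 40 N, if the wrist force passes 120 N, or if a joint passes its speed limit or range.

ROBOT

A 6-joint arm with a two-finger parallel gripper is mounted at the origin on a cart in front of the work surface, level with it; the furniture and walls round the work are solid. World frame = base frame: x ahead of the robot, y to its left, z up, the work surface at z = 0. Lengths are in m, angles in rad, forces in N, time in s.
With the tool pointing down it reaches from about 0.325 to 0.775 m from the base axis. Payload 5.5 kg.
Tool frame: the origin (TCP) lies at the very end of the fingers, on their centre line; the grasp point (between the pads) lies 19 mm behind it (r.tcp_to_grasp is the distance from the TCP to the grasp point, in m); z points along the fingers, y is the line along which they close (so a half turn about z gives the same grasp; the last joint's range is limited). The gripper opens to 88 mm and grips with 3 to 60 N. Pads are 20 mm wide; open, the fingers measure 115 mm over their backs; the gripper's body (75 mm by 178 mm) begins 61 mm behind the grasp point.
Start: joints at [1.086, 0.091, 1.231, -0, 1.82, -0.057], TCP at [0.249, 0.546, 0.223] pointing down, gripper open.
Joint ranges: [-2.87, 2.87], [-0.86, 2.18], [0.17, 2.46], [-1.51, 4.65], [0.06, 2.69], [-2.65, 2.65]. Speed limits (rad/s): [2.57, 2.57, 3.01, 3.14, 3.14, 3.14].

INTERFACE

Orientations are given as [roll, pitch, yaw] about the fixed x, y, z axes, in that order (R = Rz(yaw) Ry(pitch) Rx(roll)).
In Python, from rig import r gives the robot as it stands.
- The arm moves only by the shell command python3 -m handwheel 'ROWS'. ROWS is a JSON object of lists of equal length, an entry for each row: "offset": the shift along the tool's x, y, z scaled (see below), a list of three; "roll": the turn about the tool's z scaled (see below); "gripper": the opening, from -1 (shut) to 1 (fully open). A call has 1 to 20 rows; each row shifts and turns the commanded pose from where the row before left it, along the tool's axes as they then stand; what a row does not reach is not made up. The controller multiplies each number of a shift by 0.3 m and each number of a turn by 60 degrees. A row lasts 1/12 s, in which the tool goes at most 41.7 mm and 7.16 degrees, less where a joint would pass 70% of its speed; a pose out of reach is approached as far as the arm can. A call with a number of a shift or a turn outside -1 to 1 is refused whole. A call with a gripper value outside its range is refused whole. The fingers move at their own pace and stop on an object; the grip force is fixed at half the most. Time passes only in rows, so rows that do not move let the fingers close. It gives the time, the measured TCP pose, the force, the opening and the grip force at its end, in the units of the state.
- r.observe(): the state, without advancing time (a new reading comes with each control period).
- r.snapshot(name): name is "scene" or "top"; returns a dict with "img" (384x512x3 uint8, red, green, blue), "intrinsics" (3x3 intrinsics, pixels), "position" and "orientation" of the camera in the world. Camera axes: x right, y up, looking along -z (the intrinsics and any distortion apply to the point x, -y, -z); pixel columns grow to the right and rows downward; lengths in m; the calibration is good to about 2 mm. A picture is of the moment at which its call begins. There is no depth.
- r.sign_off(): hands the job in; it is judged then, once.
The state is a dict: "clock": time; "joint_positions": joint angles; "dq": joint speeds; "joint_efforts": joint torques, N m; "ee_pos": TCP position; "orientation": TCP orientation; "ft_force": force on the tool from outside, world axes, zero at the start; "ft_torque": the same for the moment, N m; "grip_width": opening from 0.0 (shut) to 1.0 (fully open); "finger_force": force on a finger pad.
Only numpy, scipy, OpenCV 4.12 (cv2) and the standard library are available. Lean on these libraries where they do the work, as an engineer would, in place of code of your own. Each camera call takes 0.05 s, during which the arm holds its last target. There are 200 camera calls.

## Working session

There is one attempt and no reset: what is moved stays moved. The work goes in short steps, Python scripts to look and compute and a shell command to move; the robot and the scene stay as the last step left them, time stands still between calls to the robot, and variables do not carry over. Pictures are saved under pics/ and viewed, at most 10 in all, crops included, and the job is handed in when it is done.

```bash
mkdir -p pics; python3 - <<'E'
from rig import r
import cv2,numpy as np
for n in("scene","top"):
    s=r.snapshot(n); cv2.imwrite(f"pics/{n}0.png",cv2.resize(s["img"][:,:,::-1],None,fx=1.5,fy=1.5,interpolation=cv2.INTER_CUBIC))
    print(n,s["intrinsics"],s["position"],s["orientation"],[k for k in s])
print(r.observe())
E
```

```text
scene [[493.74638979   0.         255.29193232]
 [  0.         493.74638979 194.19328639]
 [  0.           0.           1.        ]] [-0.12069992  1.43869637  1.11990359] [ 0.89363716 -0.01150286 -2.61570572] ['img', 'intrinsics', 'position', 'orientation']
top [[467.19888988   0.         253.12164476]
 [  0.         467.19888988 184.68564881]
 [  0.           0.           1.        ]] [0.30408144 0.32370817 1.39901736] [ 0.15109197 -0.00194244 -1.59021653] ['img', 'intrinsics', 'position', 'orientation']
{'clock': 0.1, 'joint_positions': array([ 1.08632533e+00,  9.18115554e-02,  1.23173681e+00,  7.46703032e-07,
        1.81979795e+00, -5.67293403e-02]), 'dq': array([-0.00022825, -0.00293248, -0.00345365, -0.00014667,  0.00083392,
        0.00065797]), 'joint_efforts': array([ 2.24317999e-03, -4.47858059e+01, -4.07567632e+01,  6.99024601e-02,
        2.84711161e-02, -1.08701340e-04]), 'ee_pos': array([0.248788  , 0.54570775, 0.22161938]), 'orientation': array([-3.13984186e+00, -1.00153184e-04,  2.71385109e+00]), 'ft_force': array([0.48360192, 0.87289634, 0.19634612]), 'ft_torque': array([-0.00411968, -0.01054871,  0.04290999]), 'finger_force': 0.0, 'grip_width': 0.9976554510677522}
```

View pics/top0.png

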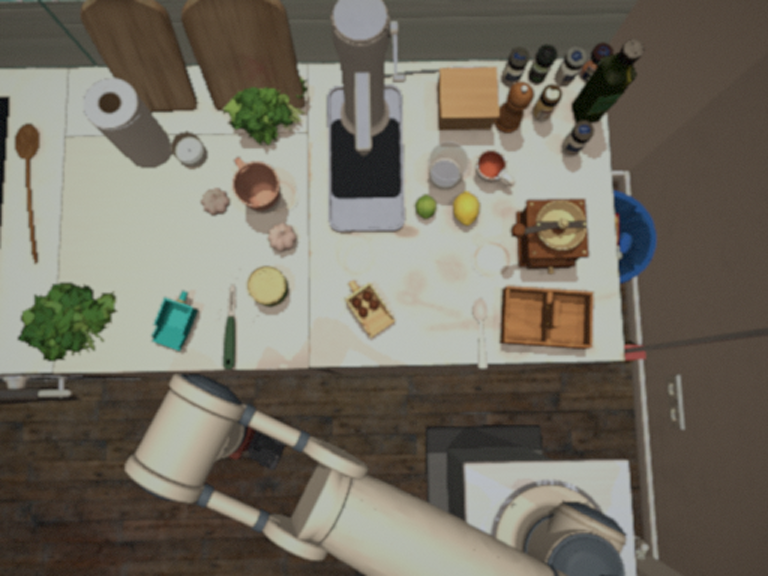

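View pics/scene0.png

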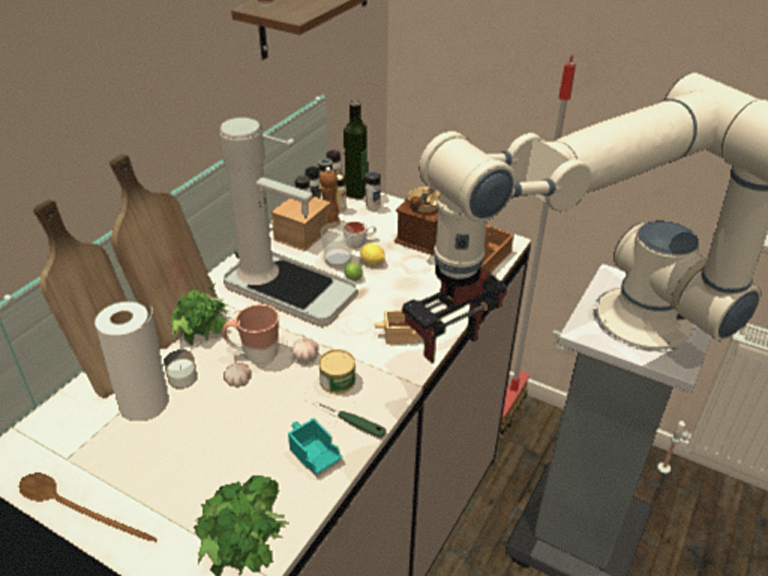

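The pale scoop holding the dark nuts is at top (370,310) in the 1.5x view. The turquoise look-alike at (175,322) is excluded by its colour and because it has no nuts. The caddy is at (547,318), with the mill at (555,235) just beyond it. I'll confirm this in an enlarged crop.

```bash
python3 - <<'E'
import cv2
from rig import r
im=r.snapshot("top")["img"][:,:,::-1]
a=cv2.resize(im[180:240,222:272],None,fx=8,fy=8,interpolation=cv2.INTER_CUBIC)
b=cv2.resize(im[180:240,328:402],None,fx=5,fy=5,interpolation=cv2.INTER_CUBIC)
b=cv2.copyMakeBorder(b,0,180,0,0,cv2.BORDER_CONSTANT)
cv2.imwrite("pics/crop1.png",cv2.hconcat([a,b]))
E
```

```text
(no output)
```

View pics/crop1.png

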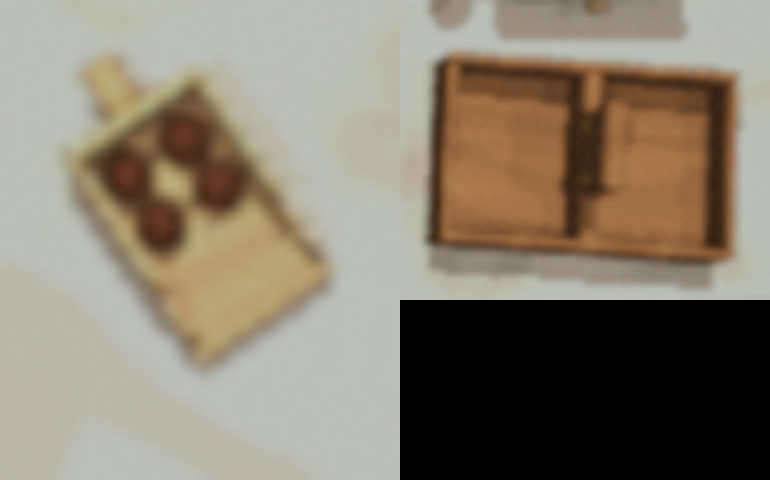

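The crop shows four nuts in the pale scoop: lip corners at (325,275) and (203,365), back corners at (70,158) and (198,77). It also shows the caddy's rim corners and its board. Next I fit both poses to these points.

```bash
cat > h.py <<'E'
import numpy as np, cv2
from scipy.spatial.transform import Rotation as Ro
from scipy.optimize import least_squares
def proj(s,P):
    c=Ro.from_euler('xyz',s["orientation"]).inv().apply(np.atleast_2d(P)-s["position"])
    c=c*[1,-1,-1]; K=np.array(s["intrinsics"]); u=c@K.T; return u[:,:2]/u[:,2:]
def fit(s,L,uv,x0):
    L=np.array(L,float)/1000; uv=np.array(uv,float)
    f=lambda p:(proj(s,Ro.from_euler('z',p[2]).apply(L)+[p[0],p[1],0])-uv).ravel()
    o=least_squares(f,x0); return o.x,o.fun.reshape(-1,2)
E
python3 - <<'E'
from h import *; from rig import r
s=r.snapshot("top")
px=lambda a,f,o:(np.array(a)+.5)/f-.5+np.array(o)
sc=px([(72,157),(198,78),(326,275),(203,365),(102,62)],8,(222,180))
p,e=fit(s,[(38,30,50),(38,-30,50),(-51,-30,21),(-51,30,21),(62,0,32)],sc,[.45,.3,.3]);print("scoop",p,e.round(1).tolist())
cd=px(np.array([(446,55),(737,74),(730,260),(435,243),(587,150)])-[400,0],5,(328,180))
p,e=fit(s,[(55,85,55),(55,-85,55),(-55,-85,55),(-55,85,55),(0,0,115)],cd,[.4,0,0]);print("caddy",p,e.round(1).tolist())
E
python3 -m handwheel --help | head -40
```

```text
scoop [0.4516695  0.34065504 0.56089056] [[-1.0, 0.1], [0.6, -1.3], [1.2, 0.5], [-0.5, 0.4], [-0.3, 0.4]]
caddy [ 0.42512241 -0.00112572 -0.08752548] [[-1.5, -0.2], [-1.2, -0.1], [-0.7, 0.7], [-0.9, 0.0], [4.1, -0.5]]invalid input: not JSON, or not a number
```

```bash
python3 -m handwheel '{"offset":[[0,-0.12,0],[0,-0.12,0],[0,-0.12,0],[0,-0.12,0],[0,-0.12,0],[0,-0.12,0],[0,-0.12,0],[0,-0.12,0],[0,-0.12,0],[0,-0.12,0],[0,-0.12,0],[0,-0.12,0]],"roll":[0,0,0,0,0,0,0,0,0,0,0,0],"gripper":[1,1,1,1,1,1,1,1,1,1,1,1]}'; python3 -c "
from rig import r;o=r.observe();print(o['joint_positions'],o['ee_pos'],o['orientation'])"
```

```text
clock: 1.2
ee_pos: [0.0962, 0.2109, 0.2463]
orientation: [-3.078, -0.0, 2.714]
ft_force: [0.2, -0.7, 1.1]
grip_width: 0.998
finger_force: 0.0
[ 1.00809133 -0.85536156  1.90622941 -0.00971607  2.15345626 -0.13975094] [0.09617342 0.21090125 0.24633821] [-3.07831908e+00 -3.79599452e-04  2.71353486e+00]
```

Pushing past the reach limit tilts the tool inwards. I'll check whether the tilt builds up. If it does, a tilted grasp followed by rolling the tool half a turn will tip the scoop.

```bash
python3 -m handwheel '{"offset":[[0,-0.12,0],[0,-0.12,0],[0,-0.12,0],[0,-0.12,0],[0,-0.12,0],[0,-0.12,0],[0,-0.12,0],[0,-0.12,0]],"roll":[0,0,0,0,0,0,0,0],"gripper":[1,1,1,1,1,1,1,1]}'; python3 -c "
from rig import r;o=r.observe();print(o['joint_positions'],o['ee_pos'],o['orientation'])"
```

```text
clock: 1.87
ee_pos: [0.0502, 0.1103, 0.3735]
orientation: [-2.932, -0.0, 2.714]
ft_force: [-0.2, -0.5, 0.3]
grip_width: 0.996
finger_force: 0.0
[ 0.96677879 -0.85576628  1.66819806 -0.0636944   2.53431761 -0.22492803] [0.05021876 0.11029839 0.37352139] [-2.93235255e+00 -1.22990622e-04  2.71391859e+00]
```

```bash
python3 -m handwheel '{"offset":[[0,0.12,0.02],[0,0.12,0.02],[0,0.1,0.08],[0,0.1,0.1],[0,0,0.12],[0,0,0.12],[0,-0.12,0],[0,-0.12,0],[0,-0.12,0],[0,-0.12,0],[0,-0.12,0],[0,-0.12,0]],"roll":[0,0,0,0,0,0,0,0,0,0,0,0],"gripper":[1,1,1,1,1,1,1,1,1,1,1,1]}'; python3 -c "
from rig import r;o=r.observe();print(o['joint_positions'],o['ee_pos'],o['orientation'])"
```

```text
clock: 2.87
ee_pos: [0.0536, 0.1177, 0.3098]
orientation: [-2.838, -0.0, 2.714]
ft_force: [-0.1, -0.3, 0.1]
grip_width: 0.999
finger_force: 0.0
[ 0.99711173 -0.85583198  1.81431056 -0.07091152  2.48268855 -0.19551462] [0.05362122 0.11770586 0.30983952] [-2.83778065e+00 -1.41318145e-04  2.71387542e+00]
```

The tilt builds up and holds: 0.30 rad so far at azimuth 65°. Rolling a tool leaning by α through 180° tips the scoop by 2α. I need the lean to be about 0.57 rad along the scoop's yaw (0.56), so the rest of the tilt gets added near azimuth 0.

```bash
cat >> h.py <<'E'
def st(r):
    o=r.observe(); R=Ro.from_euler('xyz',o['orientation']).as_matrix(); a=-R[:,2]
    print('q',o['joint_positions'].round(2),'tcp',o['ee_pos'].round(4),'grasp',(o['ee_pos']-R[:,2]*r.tcp_to_grasp).round(4),'lean',np.arccos(a[2]).round(3),'az',np.arctan2(a[1],a[0]).round(3),'y',R[:,1].round(3),'grip',o['grip_width'],o['finger_force'],'t',o['clock'])
    return o,R
def go(r,goal,pt='grasp'):
    o,R=st(r); p=o['ee_pos']-(R[:,2]*r.tcp_to_grasp if pt=='grasp' else 0)
    print('units',(R.T@(np.array(goal)-p)/.3).round(3))
E
python3 -c "
from h import *; from rig import r
go(r,[.30,.02,.26],'tcp')"
```

```text
q [ 1.   -0.86  1.81 -0.07  2.48 -0.2 ] tcp [0.0536 0.1177 0.3098] grasp [0.0559 0.1228 0.3277] lean 0.304 az 1.143 y [ 0.396  0.868 -0.299] grip 0.9988937416484645 0.0 t 2.8667
units [-0.882  0.092  0.145]
```

```bash
python3 -m handwheel '{"offset":[[-0.11,0.012,0.018],[-0.11,0.012,0.018],[-0.11,0.012,0.018],[-0.11,0.012,0.018],[-0.11,0.012,0.018],[-0.11,0.012,0.018],[-0.11,0.012,0.018],[-0.11,0.012,0.018],[0.106,-0.055,0.017],[0.106,-0.055,0.017],[0.106,-0.055,0.017],[0.106,-0.055,0.017],[0.106,-0.055,0.017],[0.106,-0.055,0.017]],"roll":[0,0,0,0,0,0,0,0,0,0,0,0,0,0],"gripper":[1,1,1,1,1,1,1,1,1,1,1,1,1,1]}'; python3 -c "
from h import *; from rig import r
go(r,[.30,.02,.24],'tcp')"
```

```text
clock: 4.03
ee_pos: [0.1385, 0.0423, 0.2875]
orientation: [-2.796, -0.032, 2.702]
ft_force: [-0.3, 0.0, 0.3]
grip_width: 1.0
finger_force: 0.0
q [ 0.49 -0.86  1.87 -0.27  2.41 -0.82] tcp [0.1385 0.0423 0.2875] grasp [0.1417 0.0478 0.3051] lean 0.347 az 1.042 y [ 0.391  0.856 -0.338] grip 1.0001424290904486 0.0 t 4.0333
units [-0.523  0.2    0.079]
```

```bash
python3 -m handwheel '{"offset":[[-0.13,0.05,0.03],[-0.13,0.05,0.03],[-0.13,0.05,0.03],[-0.13,0.05,0.03],[0.108,-0.045,0.03],[0.108,-0.045,0.03],[0.108,-0.045,0.03],[0.108,-0.045,0.03],[0.108,-0.045,0.03],[0.108,-0.045,0.03],[0.108,-0.045,0.03],[0.108,-0.045,0.03]],"roll":[0,0,0,0,0,0,0,0,0,0,0,0],"gripper":[1,1,1,1,1,1,1,1,1,1,1,1]}'; python3 -c "
from h import *; from rig import r
go(r,[.30,.02,.22],'tcp')"
```

```text
clock: 5.03
ee_pos: [0.0894, 0.0831, 0.2445]
orientation: [-2.723, -0.071, 2.686]
ft_force: [0.8, 0.6, 0.1]
grip_width: 1.001
finger_force: 0.0
q [ 0.73 -0.86  1.97 -0.14  2.44 -0.49] tcp [0.0894 0.0831 0.2445] grasp [0.0938 0.0894 0.2616] lean 0.424 az 0.957 y [ 0.376  0.833 -0.405] grip 1.0008680434735346 0.0 t 5.0333
units [-0.727  0.122 -0.021]
```

```bash
python3 -c "
from h import *; from rig import r
go(r,[.28,-.08,.22],'tcp')
o,R=st(r);print(R.T@[-.125,0,-.02])"
```

```text
q [ 0.73 -0.86  1.97 -0.14  2.44 -0.49] tcp [0.0894 0.0831 0.2445] grasp [0.0938 0.0894 0.2616] lean 0.424 az 0.957 y [ 0.376  0.833 -0.405] grip 1.0008680434735346 0.0 t 5.0333
units [-0.813 -0.181  0.107]
q [ 0.73 -0.86  1.97 -0.14  2.44 -0.49] tcp [0.0894 0.0831 0.2445] grasp [0.0938 0.0894 0.2616] lean 0.424 az 0.957 y [ 0.376  0.833 -0.405] grip 1.0008680434735346 0.0 t 5.0333
[ 0.11057574 -0.03888158  0.04781451]
```

```bash
python3 -m handwheel '{"offset":[[-0.12,-0.026,0.015],[-0.12,-0.026,0.015],[-0.12,-0.026,0.015],[-0.12,-0.026,0.015],[-0.12,-0.026,0.015],[-0.12,-0.026,0.015],[-0.1,-0.026,0.015],[0.11,-0.039,0.048],[0.11,-0.039,0.048],[0.11,-0.039,0.048],[0.11,-0.039,0.048],[0.11,-0.039,0.048],[0.11,-0.039,0.048],[0.11,-0.039,0.048],[0.11,-0.039,0.048]],"roll":[0,0,0,0,0,0,0,0,0,0,0,0,0,0,0],"gripper":[1,1,1,1,1,1,1,1,1,1,1,1,1,1,1]}'; python3 -c "
from h import *; from rig import r
go(r,[.28,-.08,.22],'tcp')
o,R=st(r);print(R.T@[-.125,0,-.02])"
```

```text
clock: 6.28
ee_pos: [0.1399, -0.0466, 0.2182]
orientation: [-2.654, -0.172, 2.638]
ft_force: [0.3, 0.4, -0.8]
grip_width: 1.003
finger_force: 0.0
q [ 0.14 -0.86  2.04 -0.41  2.35 -1.2 ] tcp [ 0.1399 -0.0466  0.2182] grasp [ 0.1466 -0.0403  0.2345] lean 0.515 az 0.755 y [ 0.356  0.813 -0.461] grip 1.0029767623224979 0.0 t 6.2833
units [-0.455  0.073 -0.135]
q [ 0.14 -0.86  2.04 -0.41  2.35 -1.2 ] tcp [ 0.1399 -0.0466  0.2182] grasp [ 0.1466 -0.0403  0.2345] lean 0.515 az 0.755 y [ 0.356  0.813 -0.461] grip 1.0029767623224979 0.0 t 6.2833
[ 0.10444718 -0.03528328  0.06221637]
```

```bash
python3 -m handwheel '{"offset":[[-0.12,-0.03,-0.03],[-0.12,-0.03,-0.03],[-0.12,-0.03,-0.03],[-0.12,-0.03,-0.03],[-0.08,-0.08,-0.03],[0.104,-0.035,0.062],[0.104,-0.035,0.062],[0.104,-0.035,0.062],[0.104,-0.035,0.062],[0.104,-0.035,0.062],[0.104,-0.035,0.062],[0.104,-0.035,0.062],[0.104,-0.035,0.062]],"roll":[0,0,0,0,0,0,0,0,0,0,0,0,0],"gripper":[1,1,1,1,1,1,1,1,1,1,1,1,1]}'; python3 -c "
from h import *; from rig import r
go(r,[.28,-.08,.22],'tcp')
o,R=st(r);print(R.T@[-.125,0,-.02])"
```

```text
clock: 7.37
ee_pos: [0.1004, -0.1877, 0.245]
orientation: [-2.642, -0.262, 2.59]
ft_force: [0.5, -0.5, -0.2]
grip_width: 1.0
finger_force: 0.0
q [-0.45 -0.86  2.01 -0.6   2.21 -1.85] tcp [ 0.1004 -0.1877  0.245 ] grasp [ 0.1087 -0.1822  0.2609] lean 0.559 az 0.576 y [ 0.354  0.812 -0.463] grip 0.9999225790969254 0.0 t 7.3667
units [-0.332  0.542 -0.299]
q [-0.45 -0.86  2.01 -0.6   2.21 -1.85] tcp [ 0.1004 -0.1877  0.245 ] grasp [ 0.1087 -0.1822  0.2609] lean 0.559 az 0.576 y [ 0.354  0.812 -0.463] grip 0.9999225790969254 0.0 t 7.3667
[ 0.09762201 -0.0350187   0.07258535]
```

```bash
cat >> h.py <<'E'
def back(s,uv,z):
    f=lambda p:(proj(s,[p[0],p[1],z])-np.array(uv)).ravel()
    x=least_squares(f,[.4,.1]).x; return x
E
python3 - <<'E'
from h import *; from rig import r
s=r.snapshot("top")
g=lambda u,v,z:back(s,((u+.5)/1.5-.5,(v+.5)/1.5-.5),z).round(3)
print('mill bottom',g(525,268,0),g(575,266,0),'top near',g(525,255,.106),g(588,262,.106),'top far',g(525,205,.106),g(588,200,.106),'bowl',g(562,226,.16),'knob',g(519,231,.2))
print('lemon',g(466,208,.027),'lime',g(426,206,.02),'tin',g(267,285,.055))
o,R=st(r)
a=-R[:,2]; y=np.array([-np.sin(.56),np.cos(.56),0]); 
for t in(y,-y):
    c=R.T@t; print('roll to align',np.degrees(np.arctan2(-c[0],c[1])),c)
yaw=.561
P=np.array([.4517,.3407,0])+Ro.from_euler('z',yaw).apply([.006,0,.027])
print('grip pt',P); go(r,P+a*.12)
E
```

```text
mill bottom [0.53  0.023] [ 0.533 -0.079] top near [0.538 0.044] [ 0.522 -0.073] top far [0.634 0.04 ] [ 0.642 -0.081] bowl [ 0.58  -0.014] knob [0.564 0.073]
lemon [0.65  0.141] lime [0.658 0.221] tin [0.498 0.536]
q [-0.46 -0.86  2.   -0.6   2.21 -1.86] tcp [ 0.0995 -0.1885  0.2458] grasp [ 0.1079 -0.1831  0.2616] lean 0.56 az 0.575 y [ 0.355  0.811 -0.464] grip 1.0017453856662784 0.0 t 7.4167
roll to align -60.0813734352912 [ 0.86670884  0.49875469 -0.0077162 ]
roll to align 119.91862656470882 [-0.86670884 -0.49875469  0.0077162 ]
grip pt [0.45678034 0.3438922  0.027     ]
q [-0.46 -0.86  2.   -0.6   2.21 -1.86] tcp [ 0.0995 -0.1885  0.2458] grasp [ 0.1079 -0.1831  0.2616] lean 0.56 az 0.575 y [ 0.355  0.811 -0.464] grip 1.0017453856662784 0.0 t 7.4167
units [-0.266  2.201 -0.764]
```

```bash
python3 -m handwheel '{"offset":[[-0.0133,0.11,-0.038],[-0.0133,0.11,-0.038],[-0.0133,0.11,-0.038],[-0.0133,0.11,-0.038],[-0.0133,0.11,-0.038],[-0.0133,0.11,-0.038],[-0.0133,0.11,-0.038],[-0.0133,0.11,-0.038],[-0.0133,0.11,-0.038],[-0.0133,0.11,-0.038],[-0.0133,0.11,-0.038],[-0.0133,0.11,-0.038],[-0.0133,0.11,-0.038],[-0.0133,0.11,-0.038],[-0.0133,0.11,-0.038],[-0.0133,0.11,-0.038],[-0.0133,0.11,-0.038],[-0.0133,0.11,-0.038],[-0.0133,0.11,-0.038],[-0.0133,0.11,-0.038]],"roll":[0,0,0,0,0,0,0,0,0,0,0,0,0,0,0,0,0,0,0,0],"gripper":[1,1,1,1,1,1,1,1,1,1,1,1,1,1,1,1,1,1,1,1]}' && python3 -m handwheel '{"offset":[[0,0,0],[0,0,0],[0,0,0],[0,0,0],[0,0,0],[0,0,0],[0,0,0],[0,0,0],[0,0,0],[0,0,0],[0,0,0]],"roll":[-0.1,-0.1,-0.1,-0.1,-0.1,-0.1,-0.1,-0.1,-0.1,-0.1,0],"gripper":[1,1,1,1,1,1,1,1,1,1,1]}'; python3 - <<'E'
from h import *; from rig import r
o,R=st(r);a=-R[:,2]
P=np.array([.4567803,.34389,.027]); go(r,P+a*.12)
for n in("top","scene"):
    s=r.snapshot(n);uv=proj(s,P)[0].astype(int);x0,y0=np.maximum(uv-[60,45],0)
    c=cv2.resize(s["img"][y0:y0+90,x0:x0+120,::-1],None,fx=6,fy=6,interpolation=cv2.INTER_CUBIC)
    if n=="scene": c=c[::1]
    cv2.imwrite(f"pics/s1{n}.png",c); print(n,x0,y0)
E
```

```text
clock: 9.08
ee_pos: [0.5022, 0.3759, 0.1113]
orientation: [-2.641, -0.261, 2.59]
ft_force: [-0.1, 0.8, 1.0]
grip_width: 0.995
finger_force: 0.0
clock: 10.0
ee_pos: [0.5016, 0.3746, 0.1117]
orientation: [-3.134, -0.559, -2.578]
ft_force: [1.0, 0.0, -0.7]
grip_width: 0.999
finger_force: 0.0
q [ 0.59  0.72  0.74  0.    2.25 -1.55] tcp [0.5016 0.3746 0.1117] grasp [0.5099 0.38   0.1275] lean 0.559 az 0.579 y [-0.538  0.843 -0.007] grip 0.9988245268774567 0.0 t 10.0
q [ 0.59  0.72  0.74  0.    2.25 -1.55] tcp [0.5016 0.3746 0.1117] grasp [0.5099 0.38   0.1275] lean 0.559 az 0.579 y [-0.538  0.843 -0.007] grip 0.9988245268774567 0.0 t 10.0
units [ 0.004 -0.004 -0.002]
top 184 158
scene 206 172
```

View pics/s1scene.png

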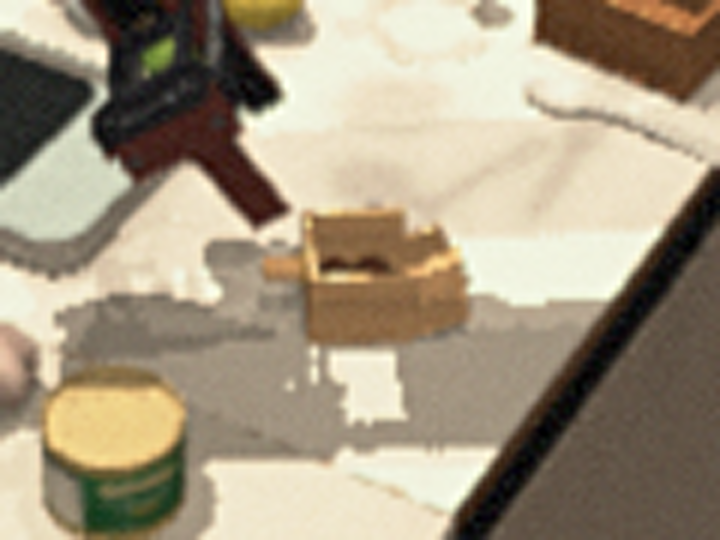

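The scene crop shows the scoop, with nuts inside, at crop (385,280) and the open gripper behind it on the handle side. I'll check the fitted pose against this view.

```bash
python3 - <<'E'
from h import *; from rig import r
s=r.snapshot("scene")
L=np.array([(38,30,0),(38,30,50),(38,-30,50),(-20,-30,50),(-51,30,21),(-14,30,0)])/1000
pr=proj(s,Ro.from_euler('z',.561).apply(L)+[.4517,.3407,0])
print(((pr-[206,172]+.5)*6-.5).round(0).tolist())
E
```

```text
[[310.0, 348.0], [311.0, 280.0], [307.0, 209.0], [410.0, 207.0], [472.0, 317.0], [403.0, 346.0]]
```

The pose agrees to within 1 px, so I descend along the tool axis and grip.

```bash
python3 -m handwheel '{"offset":[[0,0,0.05],[0,0,0.05],[0,0,0.05],[0,0,0.05],[0,0,0.05],[0,0,0.05],[0,0,0.04],[0,0,0.03],[0,0,0.03],[0,0,0],[0,0,0],[0,0,0],[0,0,0],[0,0,0],[0,0,0],[0,0,0],[0,0,0],[0,0,0]],"roll":[0,0,0,0,0,0,0,0,0,0,0,0,0,0,0,0,0,0],"gripper":[1,1,1,1,1,1,1,1,1,1,-1,-1,-1,-1,-1,-1,-1,-1]}'; python3 - <<'E'
from h import *; from rig import r
go(r,[.4567803,.34389,.16])
E
```

```text
clock: 11.65
ee_pos: [0.4492, 0.3393, 0.0111]
orientation: [-3.131, -0.558, -2.583]
ft_force: [1.6, 0.0, 3.8]
grip_width: 0.681
finger_force: 29.9
q [ 0.58  0.58  1.11  0.    2.01 -1.55] tcp [0.4492 0.3393 0.0111] grasp [0.4575 0.3448 0.0269] lean 0.558 az 0.578 y [-0.535  0.845 -0.009] grip 0.6814809421360477 29.940585494041443 t 11.65
units [ 0.238 -0.005 -0.374]
```

The grip is firm at 60 mm. To pour with the gripper clear of the mill, I need the counter-clockwise half turn, which means q6 starting near +1.57. So I let go, turn the wrist 180° and regrip.

```bash
python3 -m handwheel '{"offset":[[0,0,0],[0,0,0],[0,0,0],[0,0,0],[0,0,0],[0,0,-0.03],[0,0,-0.05],[0,0,-0.08],[0,0,-0.08],[0,0,-0.08],[0,0,-0.08]],"roll":[0,0,0,0,0,0,0,0,0,0,0],"gripper":[1,1,1,1,1,1,1,1,1,1,1]}' && python3 -m handwheel '{"offset":[[0,0,0],[0,0,0],[0,0,0],[0,0,0],[0,0,0],[0,0,0],[0,0,0],[0,0,0],[0,0,0],[0,0,0],[0,0,0],[0,0,0],[0,0,0],[0,0,0],[0,0,0],[0,0,0],[0,0,0],[0,0,0],[0,0,0],[0,0,0]],"roll":[0.11,0.11,0.11,0.11,0.11,0.11,0.11,0.11,0.11,0.11,0.11,0.11,0.11,0.11,0.11,0.11,0.11,0.11,0.11,0.11],"gripper":[1,1,1,1,1,1,1,1,1,1,1,1,1,1,1,1,1,1,1,1]}' && python3 -m handwheel '{"offset":[[0,0,0],[0,0,0],[0,0,0],[0,0,0],[0,0,0],[0,0,0],[0,0,0],[0,0,0],[0,0,0]],"roll":[0.1,0.1,0.1,0.1,0.1,0.1,0.1,0.1,0],"gripper":[1,1,1,1,1,1,1,1,1]}'; python3 - <<'E'
from h import *; from rig import r
go(r,[.4575,.3448,.0269])
s=r.snapshot("scene");c=cv2.resize(s["img"][140:260,150:320,::-1],None,fx=4,fy=4,interpolation=cv2.INTER_CUBIC)
cv2.imwrite("pics/s2.png",c)
E
```

```text
clock: 12.57
ee_pos: [0.5025, 0.3744, 0.1139]
orientation: [-3.132, -0.558, -2.582]
ft_force: [0.1, 0.1, -0.3]
grip_width: 0.999
finger_force: 0.0
clock: 14.23
ee_pos: [0.5022, 0.3742, 0.1128]
orientation: [-2.714, 0.371, 1.476]
ft_force: [-0.0, -0.3, -0.3]
grip_width: 0.999
finger_force: 0.0
clock: 14.98
ee_pos: [0.5022, 0.3742, 0.1127]
orientation: [3.129, 0.558, 0.555]
ft_force: [0.0, 0.3, 0.8]
grip_width: 0.999
finger_force: 0.0
q [0.58 0.72 0.74 0.   2.25 1.6 ] tcp [0.5022 0.3742 0.1127] grasp [0.5105 0.3796 0.1286] lean 0.558 az 0.578 y [ 0.532 -0.846  0.01 ] grip 0.9993568049261818 0.0 t 14.9833
units [0.    0.001 0.399]
```

View pics/s2.png

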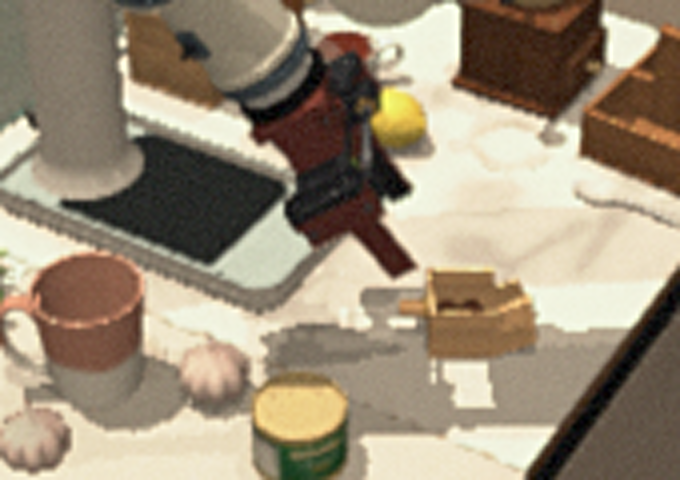

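The scoop stands undisturbed with its nuts at (480,310). Now I regrip and lift.

```bash
python3 -m handwheel '{"offset":[[0,0,0.06],[0,0,0.06],[0,0,0.06],[0,0,0.06],[0,0,0.05],[0,0,0.04],[0,0,0.035],[0,0,0.034],[0,0,0],[0,0,0],[0,0,0],[0,0,0],[0,0,0],[0,0,0],[0,0,0],[0,0,0],[0,0,0]],"roll":[0,0,0,0,0,0,0,0,0,0,0,0,0,0,0,0,0],"gripper":[1,1,1,1,1,1,1,1,1,-1,-1,-1,-1,-1,-1,-1,-1]}' && python3 -m handwheel '{"offset":[[-0.01,0,-0.015],[-0.03,0,-0.048],[-0.03,0,-0.048],[-0.03,0,-0.048],[-0.03,0,-0.048],[-0.03,0,-0.048],[-0.03,0,-0.048],[-0.03,0,-0.048],[-0.03,0,-0.048],[-0.01,0,-0.015],[0,0,0]],"roll":[0,0,0,0,0,0,0,0,0,0,0],"gripper":[-1,-1,-1,-1,-1,-1,-1,-1,-1,-1,-1]}'; python3 - <<'E'
from h import *; from rig import r
o,R=st(r);a=-R[:,2]
g=o['ee_pos']+a*r.tcp_to_grasp
S=Ro.from_euler('z',.561).as_matrix()
C=np.array([.4251,.001,0]);Rc=Ro.from_euler('z',-.0875)
for ph in range(0,181,20):
    Q=Ro.from_rotvec(np.radians(ph)*a).as_matrix()
    l=Q@S@[-.057,0,-.006]; th=np.degrees(np.arccos((Q@S)[2,2]))
    zmin=min((Q@S@v)[2] for v in np.array([(x,y,z) for x,y,z in[(-57,-30,-6),(-57,30,-6),(-20,30,-27),(-20,-30,-27),(32,30,-27),(32,-30,-27)]])/1000)
    y=Q@R[:,1]
    print(ph,'tilt',th.round(),'lip rel grasp',l.round(3),'zmin',zmin.round(3),'tooly',y.round(2))
E
```

```text
clock: 16.45
ee_pos: [0.4493, 0.3396, 0.0113]
orientation: [3.132, 0.557, 0.559]
ft_force: [1.5, 0.4, 2.6]
grip_width: 0.683
finger_force: 30.0
clock: 17.37
ee_pos: [0.4483, 0.3406, 0.1588]
orientation: [3.132, 0.556, 0.56]
ft_force: [-0.6, 0.9, -1.4]
grip_width: 0.683
finger_force: 29.9
q [0.59 0.5  0.94 0.01 2.25 1.6 ] tcp [0.4483 0.3406 0.1588] grasp [0.4566 0.346  0.1747] lean 0.556 az 0.578 y [ 0.535 -0.845  0.008] grip 0.6827330643074835 29.94120329618454 t 17.3667
0 tilt 0.0 lip rel grasp [-0.048 -0.03  -0.006] zmin -0.027 tooly [ 0.54 -0.84  0.01]
20 tilt 11.0 lip rel grasp [-0.038 -0.042 -0.007] zmin -0.032 tooly [ 0.75 -0.64 -0.17]
40 tilt 21.0 lip rel grasp [-0.025 -0.05  -0.011] zmin -0.037 tooly [ 0.87 -0.36 -0.33]
60 tilt 31.0 lip rel grasp [-0.011 -0.053 -0.017] zmin -0.041 tooly [ 0.89 -0.03 -0.45]
80 tilt 40.0 lip rel grasp [ 0.002 -0.051 -0.025] zmin -0.044 tooly [ 0.8   0.3  -0.52]
100 tilt 48.0 lip rel grasp [ 0.014 -0.044 -0.034] zmin -0.049 tooly [ 0.62  0.59 -0.52]
120 tilt 54.0 lip rel grasp [ 0.022 -0.033 -0.041] zmin -0.055 tooly [ 0.36  0.81 -0.46]
140 tilt 59.0 lip rel grasp [ 0.025 -0.019 -0.048] zmin -0.058 tooly [ 0.05  0.94 -0.35]
160 tilt 63.0 lip rel grasp [ 0.023 -0.004 -0.052] zmin -0.058 tooly [-0.26  0.95 -0.19]
180 tilt 64.0 lip rel grasp [ 0.017  0.01  -0.054] zmin -0.054 tooly [-0.54  0.84 -0.01]
```

The scoop is lifted. Now I carry it to the near-left of the caddy.

```bash
python3 - <<'E'
from h import *; from rig import r
go(r,[.393,.085,.165])
E
```

```text
q [0.59 0.5  0.94 0.01 2.25 1.6 ] tcp [0.4483 0.3406 0.1588] grasp [0.4566 0.346  0.1747] lean 0.556 az 0.578 y [ 0.535 -0.845  0.008] grip 0.6827330643074835 29.94120329618454 t 17.3667
units [-0.528  0.621  0.372]
```

```bash
python3 -m handwheel '{"offset":[[-0.02,0.024,0.0143],[-0.0406,0.0478,0.0286],[-0.0406,0.0478,0.0286],[-0.0406,0.0478,0.0286],[-0.0406,0.0478,0.0286],[-0.0406,0.0478,0.0286],[-0.0406,0.0478,0.0286],[-0.0406,0.0478,0.0286],[-0.0406,0.0478,0.0286],[-0.0406,0.0478,0.0286],[-0.0406,0.0478,0.0286],[-0.0406,0.0478,0.0286],[-0.0406,0.0478,0.0286],[-0.02,0.024,0.0143],[0,0,0]],"roll":[0,0,0,0,0,0,0,0,0,0,0,0,0,0,0],"gripper":[-1,-1,-1,-1,-1,-1,-1,-1,-1,-1,-1,-1,-1,-1,-1]}'; python3 - <<'E'
from h import *; from rig import r
go(r,[.393,.085,.165])
s=r.snapshot("top");c=cv2.resize(s["img"][140:260,290:420,::-1],None,fx=5,fy=5,interpolation=cv2.INTER_CUBIC)
cv2.imwrite("pics/s3.png",c)
E
```

```text
clock: 18.62
ee_pos: [0.3838, 0.0779, 0.1473]
orientation: [3.132, 0.56, 0.557]
ft_force: [-0.1, 0.9, -1.9]
grip_width: 0.682
finger_force: 29.9
q [ 0.26  0.02  1.53 -0.19  2.12  1.21] tcp [0.3838 0.0779 0.1473] grasp [0.3921 0.0833 0.1631] lean 0.561 az 0.576 y [ 0.533 -0.846  0.008] grip 0.6815479376206593 29.940931499004364 t 18.6167
units [ 0.001 -0.003 -0.008]
```

View pics/s3.png

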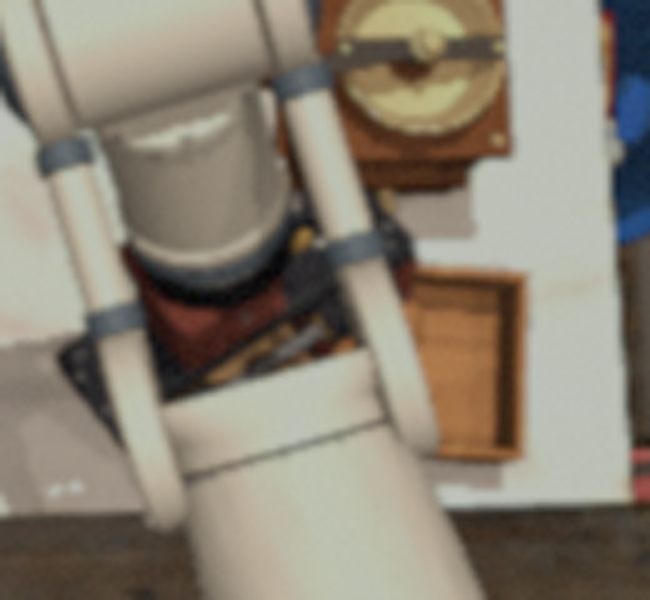

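Top view: the arm hides the scoop, and the right compartment is visible at (470,360) with the mill clear. I start the roll with small steps down along the tool axis.

```bash
python3 -m handwheel '{"offset":[[0,0,0.006],[0,0,0.006],[0,0,0.006],[0,0,0.006],[0,0,0.006],[0,0,0.006],[0,0,0.006],[0,0,0.006],[0,0,0.006],[0,0,0.006],[0,0,0.006],[0,0,0.006],[0,0,0.006],[0,0,0],[0,0,0]],"roll":[-0.05,-0.1,-0.1,-0.1,-0.1,-0.1,-0.1,-0.1,-0.1,-0.1,-0.1,-0.1,-0.05,0,0],"gripper":[-1,-1,-1,-1,-1,-1,-1,-1,-1,-1,-1,-1,-1,-1,-1]}'; python3 - <<'E'
from h import *; from rig import r
o,R=st(r)
s=r.snapshot("scene");uv=proj(s,[.41,.05,.1])[0].astype(int);print(uv)
c=cv2.resize(s["img"][uv[1]-55:uv[1]+45,uv[0]-65:uv[0]+65,::-1],None,fx=5,fy=5,interpolation=cv2.INTER_CUBIC)
cv2.imwrite("pics/s4.png",c)
E
```

```text
clock: 19.92
ee_pos: [0.3742, 0.0732, 0.128]
orientation: [-2.607, 0.173, 1.866]
ft_force: [0.4, -0.7, -1.2]
grip_width: 0.682
finger_force: 29.9
q [ 0.26 -0.    1.59 -0.19  2.08 -0.04] tcp [0.3742 0.0732 0.128 ] grasp [0.3825 0.0787 0.1438] lean 0.559 az 0.578 y [ 0.849  0.166 -0.502] grip 0.6815622339793612 29.940700829029083 t 19.9167
[317 160]
```

View pics/s4.png

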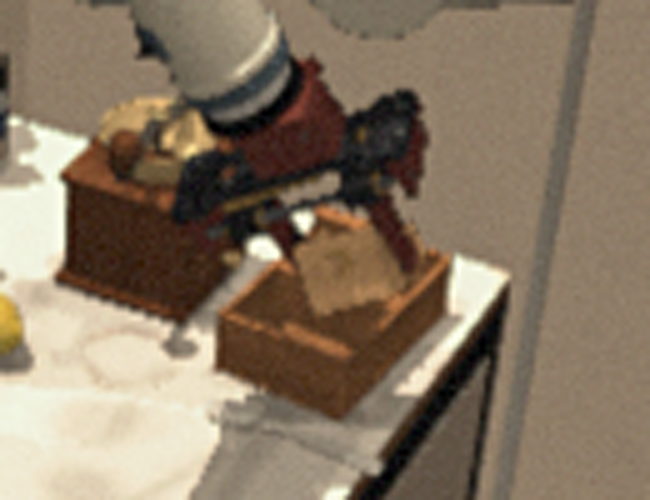

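The scene view shows the tipped scoop at (350,265), over the left compartment, with the caddy standing undisturbed. I work out the rows for the rest of the roll.

```bash
python3 - <<'E'
from h import *; from rig import r
o,R=st(r);a=-R[:,2];g=o['ee_pos']+a*r.tcp_to_grasp
W=[(72,g),(84,g),(120,np.array([.395,.048,.146])),(180,np.array([.405,.042,.153]))]
f=lambda ph:np.array([np.interp(ph,[w[0] for w in W],[w[1][i] for w in W]) for i in range(3)])
for k in range(18):
    d=f(78+6*k)-f(72+6*k); Q=R@Ro.from_euler('z',-6*k-3,degrees=True).as_matrix()
    print((Q.T@d/.3).round(3).tolist(),end=' ')
E
```

```text
q [ 0.26 -0.    1.59 -0.19  2.08 -0.04] tcp [0.3743 0.0731 0.1282] grasp [0.3826 0.0785 0.144 ] lean 0.559 az 0.578 y [ 0.849  0.166 -0.501] grip 0.6827321916598685 29.940877854824066 t 19.9667
[0.0, 0.0, 0.0] [0.0, 0.0, 0.0] [-0.018, -0.002, 0.001] [-0.018, -0.004, 0.001] [-0.017, -0.006, 0.001] [-0.017, -0.008, 0.001] [-0.016, -0.009, 0.001] [-0.015, -0.011, 0.001] [-0.003, -0.002, -0.003] [-0.003, -0.002, -0.003] [-0.003, -0.002, -0.003] [-0.002, -0.003, -0.003] [-0.002, -0.003, -0.003] [-0.002, -0.003, -0.003] [-0.001, -0.003, -0.003] [-0.001, -0.003, -0.003] [-0.001, -0.003, -0.003] [-0.0, -0.003, -0.003]
```

```bash
python3 -m handwheel '{"offset":[[0,0,0],[0,0,0],[-0.018,-0.002,0.001],[-0.018,-0.004,0.001],[-0.017,-0.006,0.001],[-0.017,-0.008,0.001],[-0.016,-0.009,0.001],[-0.015,-0.011,0.001],[-0.003,-0.002,-0.003],[-0.003,-0.002,-0.003],[-0.003,-0.002,-0.003],[-0.002,-0.003,-0.003],[-0.002,-0.003,-0.003],[-0.002,-0.003,-0.003],[-0.001,-0.003,-0.003],[-0.001,-0.003,-0.003],[-0.001,-0.003,-0.003],[0,-0.003,-0.003],[0,0,0],[0,0,0]],"roll":[-0.1,-0.1,-0.1,-0.1,-0.1,-0.1,-0.1,-0.1,-0.1,-0.1,-0.1,-0.1,-0.1,-0.1,-0.1,-0.1,-0.1,-0.1,0,0],"gripper":[-1,-1,-1,-1,-1,-1,-1,-1,-1,-1,-1,-1,-1,-1,-1,-1,-1,-1,-1,-1]}' && python3 -m handwheel '{"offset":[[0,0,0],[0,0,0],[0,0,0],[0,0,0],[0,0,0],[0,0,0]],"roll":[0,0,0,0,0,0],"gripper":[-1,-1,-1,-1,-1,-1]}'; python3 - <<'E'
from h import *; from rig import r
o,R=st(r)
s=r.snapshot("scene");c=cv2.resize(s["img"][105:205,240:400,::-1],None,fx=4,fy=4,interpolation=cv2.INTER_CUBIC)
t=r.snapshot("top");d=cv2.resize(t["img"][175:240,310:418,::-1],(640,385),interpolation=cv2.INTER_CUBIC)
cv2.imwrite("pics/s5.png",cv2.resize(cv2.vconcat([c,d]),None,fx=.75,fy=.75,interpolation=cv2.INTER_AREA))
E
```

```text
clock: 21.63
ee_pos: [0.395, 0.0356, 0.1388]
orientation: [-3.129, -0.558, -2.587]
ft_force: [-0.6, 0.1, -1.9]
grip_width: 0.684
finger_force: 29.9
clock: 22.13
ee_pos: [0.3949, 0.0354, 0.1387]
orientation: [-3.131, -0.559, -2.583]
ft_force: [0.7, 0.5, -0.8]
grip_width: 0.682
finger_force: 29.9
q [ 0.18  0.02  1.55 -0.24  2.09 -2.01] tcp [0.3949 0.0354 0.1387] grasp [0.4032 0.0408 0.1545] lean 0.559 az 0.578 y [-0.535  0.845 -0.009] grip 0.6817985542498443 29.942583739757538 t 22.1333
```

View pics/s5.png

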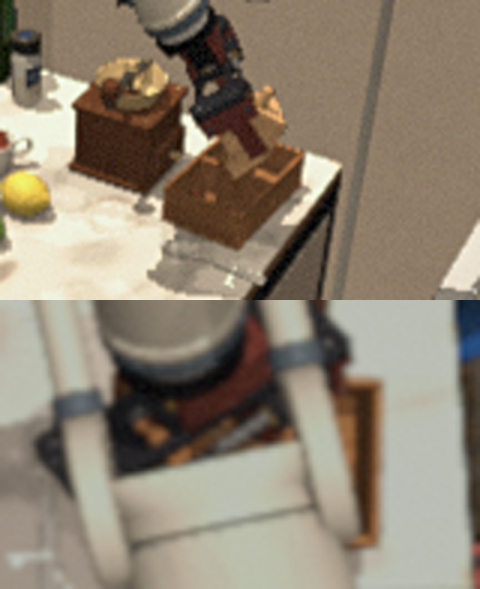

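The scoop is fully tipped (64°) over the caddy and no nuts have strayed. Next I raise it and roll it back level, then carry it home.

```bash
python3 -m handwheel '{"offset":[[0.036,0,-0.056],[0.036,0,-0.056],[0.036,0,-0.056],[0,0,0],[0,0,0],[0,0,0],[0,0,0],[0,0,0],[0,0,0],[0,0,0],[0,0,0],[0,0,0],[0,0,0],[0,0,0],[0,0,0],[0,0,0],[0,0,0],[0,0,0]],"roll":[0,0,0,0.1,0.11,0.11,0.11,0.11,0.11,0.11,0.11,0.11,0.11,0.11,0.11,0.11,0.11,0.11,0.11],"gripper":[-1,-1,-1,-1,-1,-1,-1,-1,-1,-1,-1,-1,-1,-1,-1,-1,-1,-1]}' ; python3 -m handwheel '{"offset":[[0.036,0,-0.056],[0.036,0,-0.056],[0.036,0,-0.056],[0,0,0],[0,0,0],[0,0,0],[0,0,0],[0,0,0],[0,0,0],[0,0,0],[0,0,0],[0,0,0],[0,0,0],[0,0,0],[0,0,0],[0,0,0],[0,0,0],[0,0,0]],"roll":[0,0,0,0.1,0.1,0.1,0.1,0.1,0.1,0.1,0.1,0.1,0.1,0.1,0.1,0.1,0.1,0.1],"gripper":[-1,-1,-1,-1,-1,-1,-1,-1,-1,-1,-1,-1,-1,-1,-1,-1,-1,-1]}'; python3 -m handwheel '{"offset":[[0,0,0],[0,0,0],[0,0,0],[0,0,0],[0,0,0],[0,0,0],[0,0,0],[0,0,0],[0,0,0],[0,0,0],[0,0,0],[0,0,0],[0,0,0],[0,0,0],[0,0,0],[0,0,0]],"roll":[0.1,0.1,0.1,0.1,0.1,0.1,0.1,0.1,0.1,0.1,0.1,0.1,0.1,0.1,0.1,0],"gripper":[-1,-1,-1,-1,-1,-1,-1,-1,-1,-1,-1,-1,-1,-1,-1,-1]}'; python3 - <<'E'
from h import *; from rig import r
go(r,[.4575,.3448,.12])
E
```

```text
clock: 23.73
ee_pos: [0.394, 0.0354, 0.1986]
orientation: [-2.583, 0.011, 2.131]
ft_force: [-0.5, 0.3, -1.6]
grip_width: 0.68
finger_force: 29.9
clock: 25.07
ee_pos: [0.3939, 0.0354, 0.1986]
orientation: [3.129, 0.559, 0.555]
ft_force: [0.0, -0.6, -1.3]
grip_width: 0.687
finger_force: 29.9
q [ 0.18 -0.    1.46 -0.25  2.19  1.1 ] tcp [0.3939 0.0354 0.1986] grasp [0.4023 0.0408 0.2144] lean 0.559 az 0.578 y [ 0.532 -0.846  0.01 ] grip 0.6873123138946708 29.94274914264679 t 25.0667
units [ 0.752 -0.763 -0.109]validation failed for argument at $.ro...
```

```bash
python3 -m handwheel '{"offset":[[0.03,-0.03,-0.005],[0.06,-0.061,-0.009],[0.06,-0.061,-0.009],[0.06,-0.061,-0.009],[0.06,-0.061,-0.009],[0.06,-0.061,-0.009],[0.06,-0.061,-0.009],[0.06,-0.061,-0.009],[0.06,-0.061,-0.009],[0.06,-0.061,-0.009],[0.06,-0.061,-0.009],[0.06,-0.061,-0.009],[0.06,-0.061,-0.009],[0.03,-0.03,-0.005],[0,0,0]],"roll":[0,0,0,0,0,0,0,0,0,0,0,0,0,0,0],"gripper":[-1,-1,-1,-1,-1,-1,-1,-1,-1,-1,-1,-1,-1,-1,-1]}'; python3 - <<'E'
from h import *; from rig import r
go(r,[.4575,.3448,.028])
t=r.snapshot("top");c=cv2.resize(t["img"][175:240,310:418,::-1],(640,385),interpolation=cv2.INTER_CUBIC)
s=r.snapshot("scene");d=cv2.resize(s["img"][110:220,210:390,::-1],(640,391),interpolation=cv2.INTER_CUBIC)
cv2.imwrite("pics/s6.png",cv2.resize(cv2.vconcat([c,d]),(490,594),interpolation=cv2.INTER_AREA))
E
```

```text
clock: 26.32
ee_pos: [0.4501, 0.3536, 0.1003]
orientation: [3.134, 0.561, 0.566]
ft_force: [-0.3, 0.6, -1.9]
grip_width: 0.68
finger_force: 29.9
q [0.6  0.55 0.98 0.01 2.17 1.61] tcp [0.4501 0.3536 0.1003] grasp [0.4584 0.359  0.1162] lean 0.561 az 0.58 y [ 0.539 -0.842  0.006] grip 0.6804957252234393 29.94177907705307 t 26.3167
units [0.133 0.036 0.264]
```

View pics/s6.png

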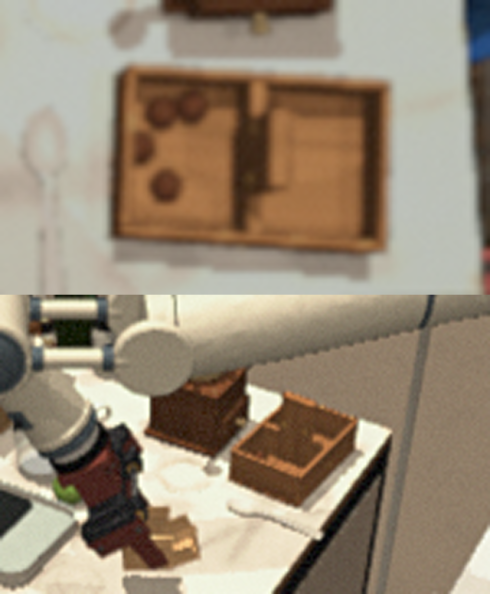

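The top view shows all four nuts in the left compartment, at about (163,110), (192,105), (143,148) and (165,185). The lower view shows the scoop empty. I set the scoop down and let go.

```bash
python3 -m handwheel '{"offset":[[0.03,0,0.047],[0.03,0,0.047],[0.03,0,0.047],[0.03,0,0.047],[0.012,0,0.019],[0.012,0,0.019],[0.008,0,0.0125],[0.006,0,0.01],[0,0,0],[0,0,0]],"roll":[0,0,0,0,0,0,0,0,0,0],"gripper":[-1,-1,-1,-1,-1,-1,-1,-1,-1,-1]}'; python3 - <<'E'
from h import *; from rig import r
go(r,[.459,.359,.0268])
s=r.snapshot("scene")
b=back(s,(255/1.5,272/1.5),0.0);print('faucet base',b)
for z in(.25,.3,.35,.4):print(z,proj(s,[b[0],b[1],z])*1.5)
E
```

```text
clock: 27.25
ee_pos: [0.4519, 0.3515, 0.0149]
orientation: [3.132, 0.558, 0.559]
ft_force: [-0.0, 0.7, -0.5]
grip_width: 0.681
finger_force: 29.9
q [0.6  0.6  1.07 0.01 2.03 1.61] tcp [0.4519 0.3515 0.0149] grasp [0.4602 0.3569 0.0307] lean 0.558 az 0.578 y [ 0.535 -0.845  0.008] grip 0.6808199846327222 29.941710233688354 t 27.25
units [ 0.007 -0.008  0.011]
faucet base [0.87868548 0.32482151]
0.25 [[244.36862352 184.55368881]]
0.3 [[242.00061255 165.07607705]]
0.35 [[239.54112882 144.84607393]]
0.4 [[236.98476776 123.81922522]]
```

```bash
python3 -m handwheel '{"offset":[[0.006,0,0.01],[0,0,0],[0,0,0],[0,0,0],[0,0,0],[0,0,0],[0,0,0],[0,0,0],[0,0,-0.03],[0,0,-0.06],[0,0,-0.1],[0,0,-0.1],[0,0,-0.1],[0,0,-0.1]],"roll":[0,0,0,0,0,0,0,0,0,0,0,0,0,0],"gripper":[-1,-1,-1,1,1,1,1,1,1,1,1,1,1,1]}'; python3 - <<'E'
from h import *; from rig import r
go(r,[.5,.33,.45],'tcp')
s=r.snapshot("scene");cv2.imwrite("pics/s7.png",cv2.resize(s["img"][120:270,180:380,::-1],None,fx=4,fy=4,interpolation=cv2.INTER_CUBIC))
L=np.array([(38,30,0),(38,30,50),(38,-30,50),(-20,-30,50),(-51,30,21),(-14,30,0)])/1000
print(proj(s,Ro.from_euler('z',.561).apply(L)+[.4545,.354,0]).round(1).tolist())
E
```

```text
clock: 28.47
ee_pos: [0.5174, 0.3942, 0.1374]
orientation: [3.132, 0.558, 0.559]
ft_force: [0.5, -0.2, 0.1]
grip_width: 1.0
finger_force: 0.0
q [0.59 0.8  0.57 0.01 2.33 1.61] tcp [0.5174 0.3942 0.1374] grasp [0.5257 0.3996 0.1533] lean 0.558 az 0.578 y [ 0.535 -0.845  0.008] grip 0.999735963678108 0.0 t 28.4667
units [-0.69   0.159 -0.796]
[[254.4, 231.6], [254.6, 220.3], [254.0, 208.3], [271.3, 208.1], [281.6, 226.5], [270.1, 231.3]]
```

```bash
python3 -m handwheel '{"offset":[[-0.06,0,-0.095],[-0.06,0,-0.095],[-0.06,0,-0.095],[-0.06,0,-0.095],[-0.06,0,-0.095],[-0.06,0,-0.095],[-0.06,0,-0.095],[-0.06,0,-0.095],[0.1,0,-0.064],[0.1,0,-0.064],[0.1,0,-0.064],[0.1,0,-0.064],[0.1,0,-0.064],[0.1,0,-0.064],[0.1,0,-0.064]],"roll":[0,0,0,0,0,0,0,0,0,0,0,0,0,0,0],"gripper":[1,1,1,1,1,1,1,1,1,1,1,1,1,1,1]}'; python3 - <<'E'
from h import *; from rig import r
st(r)
E
```

```text
clock: 29.77
ee_pos: [0.4996, 0.363, 0.3251]
orientation: [-3.14, 0.559, 0.559]
ft_force: [-0.5, 0.1, -0.8]
grip_width: 0.995
finger_force: 0.0
q [0.57 0.84 0.17 0.02 2.69 1.59] tcp [0.4996 0.363  0.3251] grasp [0.508  0.3682 0.3409] lean 0.559 az 0.556 y [ 0.53  -0.848 -0.002] grip 0.9949533902072776 0.0 t 29.7667
```

```bash
python3 - <<'E'
from h import *; from rig import r
go(r,[.24,.54,.22],'tcp')
o,R=st(r);print((R.T@[.42*.11,.91*.11,0]).round(3))
E
```

```text
q [0.57 0.84 0.17 0.02 2.69 1.59] tcp [0.4996 0.363  0.3251] grasp [0.508  0.3682 0.3409] lean 0.559 az 0.556 y [ 0.53  -0.848 -0.002] grip 0.9949533902072776 0.0 t 29.7667
units [-0.171 -0.958  0.522]
q [0.57 0.84 0.17 0.02 2.69 1.59] tcp [0.4996 0.363  0.3251] grasp [0.508  0.3682 0.3409] lean 0.559 az 0.556 y [ 0.53  -0.848 -0.002] grip 0.9949533902072776 0.0 t 29.7667
[ 0.078 -0.06  -0.049]
```

```bash
python3 -m handwheel '{"offset":[[-0.019,-0.106,0.058],[-0.019,-0.106,0.058],[-0.019,-0.106,0.058],[-0.019,-0.106,0.058],[-0.019,-0.106,0.058],[-0.019,-0.106,0.058],[-0.019,-0.106,0.058],[-0.019,-0.106,0.058],[-0.019,-0.106,0.058],[0.078,-0.06,-0.049],[0.078,-0.06,-0.049],[0.078,-0.06,-0.049],[0.078,-0.06,-0.049],[0.078,-0.06,-0.049]],"roll":[0,0,0,0,0,0,0,0,0,0,0,0,0,0],"gripper":[1,1,1,1,1,1,1,1,1,1,1,1,1,1]}'; python3 - <<'E'
from h import *; from rig import r
o,R=st(r);print((R.T@[.42*.11,.91*.11,0]).round(3))
E
```

```text
clock: 30.93
ee_pos: [0.2847, 0.6456, 0.1935]
orientation: [-3.136, 0.562, 0.552]
ft_force: [-0.2, 1.1, -4.2]
grip_width: 1.0
finger_force: 0.0
q [0.99 0.99 0.18 0.37 2.45 2.24] tcp [0.2847 0.6456 0.1935] grasp [0.2932 0.6507 0.2093] lean 0.562 az 0.542 y [ 0.522 -0.853 -0.004] grip 0.9995632109557119 0.0 t 30.9333
[ 0.078 -0.061 -0.049]
```

```bash
python3 -m handwheel '{"offset":[[0.09,-0.07,-0.04],[0.09,-0.07,-0.04],[0.09,-0.07,-0.04],[0.09,-0.07,-0.04],[0.09,-0.07,-0.04],[0.09,-0.07,-0.04]],"roll":[0,0,0,0,0,0],"gripper":[1,1,1,1,1,1]}'; python3 - <<'E'
from h import *; from rig import r
o,R=st(r);print((R.T@[.42*.11,.91*.11,0]).round(3))
E
```

```text
clock: 31.43
ee_pos: [0.2935, 0.7098, 0.1371]
orientation: [-3.051, 0.448, 0.553]
ft_force: [0.1, 0.2, 0.7]
grip_width: 0.996
finger_force: 0.0
q [1.01 1.04 0.17 0.36 2.27 2.23] tcp [0.2935 0.7098 0.1371] grasp [0.3012 0.7126 0.1539] lean 0.457 az 0.346 y [ 0.49  -0.868 -0.082] grip 0.9959196047075134 0.0 t 31.4333
[ 0.083 -0.064 -0.034]
```

```bash
python3 -m handwheel '{"offset":[[-0.083,0.064,0.034],[-0.083,0.064,0.034],[-0.045,0,-0.09],[-0.045,0,-0.09],[-0.045,0,-0.09],[0.083,-0.064,-0.034],[0.083,-0.064,-0.034],[0.083,-0.064,-0.034],[0.083,-0.064,-0.034],[0.083,-0.064,-0.034],[0.083,-0.064,-0.034],[0.083,-0.064,-0.034],[0.083,-0.064,-0.034]],"roll":[0,0,0,0,0,0,0,0,0,0,0,0,0],"gripper":[1,1,1,1,1,1,1,1,1,1,1,1,1]}'; python3 - <<'E'
from h import *; from rig import r
o,R=st(r);print((R.T@[.3*.11,.95*.11,0]).round(3))
E
```

```text
clock: 32.52
ee_pos: [0.3027, 0.7442, 0.1669]
orientation: [-2.96, 0.339, 0.536]
ft_force: [-0.2, -0.3, -0.6]
grip_width: 1.001
finger_force: 0.0
q [1.01 1.   0.17 0.38 2.16 2.26] tcp [0.3027 0.7442 0.1669] grasp [0.3097 0.7444 0.1843] lean 0.383 az 0.032 y [ 0.451 -0.876 -0.17 ] grip 1.0010280811609142 0.0 t 32.5167
[ 0.077 -0.077 -0.014]
```

```bash
python3 -m handwheel '{"offset":[[0.077,-0.077,-0.014],[0.077,-0.077,-0.014],[0.077,-0.077,-0.014]],"roll":[0,0,0],"gripper":[1,1,1]}'; python3 - <<'E'
from h import *; from rig import r
o,R=st(r)
a=-R[:,2]; az=-.0875
t=np.array([-np.sin(az),np.cos(az),0])
for y in(t,-t):
    c=R.T@y; print('roll',np.degrees(np.arctan2(-c[0],c[1])),c.round(3))
go(r,[.3,.35,.3]); go(r,[.39,.0,.27])
E
```

```text
clock: 32.77
ee_pos: [0.2993, 0.7788, 0.1436]
orientation: [-2.923, 0.295, 0.527]
ft_force: [-0.3, -0.5, -0.2]
grip_width: 1.001
finger_force: 0.0
q [1.03 1.02 0.17 0.38 2.07 2.27] tcp [0.2993 0.7788 0.1436] grasp [0.3059 0.778  0.1611] lean 0.365 az -0.126 y [ 0.436 -0.876 -0.207] grip 1.0012173720915207 0.0 t 32.7667
roll -146.52798208217965 [ 0.551 -0.834  0.014]
roll 33.47201791782037 [-0.551  0.834 -0.014]
q [1.03 1.02 0.17 0.38 2.07 2.27] tcp [0.2993 0.7788 0.1436] grasp [0.3059 0.778  0.1611] lean 0.365 az -0.126 y [ 0.436 -0.876 -0.207] grip 1.0012173720915207 0.0 t 32.7667
units [-0.837  1.145 -0.489]
q [1.03 1.02 0.17 0.38 2.07 2.27] tcp [0.2993 0.7788 0.1436] grasp [0.3059 0.778  0.1611] lean 0.365 az -0.126 y [ 0.436 -0.876 -0.207] grip 1.0012173720915207 0.0 t 32.7667
units [-1.121  2.318 -0.554]
```

```bash
python3 -m handwheel '{"offset":[[-0.07,0.0955,-0.041],[-0.07,0.0955,-0.041],[-0.07,0.0955,-0.041],[-0.07,0.0955,-0.041],[-0.07,0.0955,-0.041],[-0.07,0.0955,-0.041],[-0.07,0.0955,-0.041],[-0.07,0.0955,-0.041],[-0.07,0.0955,-0.041],[-0.07,0.0955,-0.041],[-0.07,0.0955,-0.041],[-0.07,0.0955,-0.041]],"roll":[0,0,0,0,0,0,0,0,0,0,0,0],"gripper":[1,1,1,1,1,1,1,1,1,1,1,1]}' && python3 -m handwheel '{"offset":[[-0.0284,0.117,-0.0065],[-0.0284,0.117,-0.0065],[-0.0284,0.117,-0.0065],[-0.0284,0.117,-0.0065],[-0.0284,0.117,-0.0065],[-0.0284,0.117,-0.0065],[-0.0284,0.117,-0.0065],[-0.0284,0.117,-0.0065],[-0.0284,0.117,-0.0065],[-0.0284,0.117,-0.0065],[0,0,0],[0,0,0],[0,0,0],[0,0,0],[0,0,0],[0,0,0],[0,0,0]],"roll":[0,0,0,0,0,0,0,0,0,0,0.093,0.093,0.093,0.093,0.093,0.093,0],"gripper":[1,1,1,1,1,1,1,1,1,1,1,1,1,1,1,1,1]}'; python3 - <<'E'
from h import *; from rig import r
go(r,[.4251,.001,.18])
s=r.snapshot("scene");cv2.imwrite("pics/s8.png",s["img"][:,:,::-1])
b=np.array([(55,85,55),(-55,85,55),(-55,85,0),(55,85,0),(55,-85,55),(-55,-85,55),(25,7,115),(-25,7,115),(25,-7,115),(-25,-7,115)])/1000
print(proj(s,Ro.from_euler('z',-.0875).apply(b)+[.4251,.001,0]).round(1).tolist())
E
```

```text
clock: 33.77
ee_pos: [0.2938, 0.3606, 0.2821]
orientation: [-2.923, 0.295, 0.527]
ft_force: [1.5, 0.3, 0.1]
grip_width: 1.004
finger_force: 0.0
clock: 35.18
ee_pos: [0.3838, 0.0131, 0.2517]
orientation: [-3.129, 0.365, -0.091]
ft_force: [-0.0, 0.9, -0.1]
grip_width: 0.999
finger_force: 0.0
q [-0.07 -0.16  1.46  0.02  2.2   1.6 ] tcp [0.3838 0.0131 0.2517] grasp [0.3905 0.0122 0.2691] lean 0.365 az -0.127 y [-0.095 -0.995 -0.012] grip 0.9993653424888022 0.0 t 35.1833
units [0.217 0.03  0.235]
[[294.2, 168.2], [320.3, 178.8], [318.9, 190.8], [293.3, 180.1], [317.0, 147.6], [342.2, 157.1], [313.2, 147.8], [325.2, 152.3], [315.1, 146.1], [327.0, 150.5]]
```

```bash
python3 - <<'E'
from h import *; from rig import r
def crop(n,x0,x1,y0,y1,f,P):
    s=r.snapshot(n); c=cv2.resize(s["img"][y0:y1,x0:x1,::-1],None,fx=f,fy=f,interpolation=cv2.INTER_CUBIC)
    for u in proj(s,P): cv2.circle(c,tuple(((u-[x0,y0]+.5)*f).astype(int)),2,(255,255,0),-1)
    return c
b=np.array([(55,85,55),(-55,85,55),(-55,85,0),(55,85,0),(55,-85,55),(-55,-85,55),(25,7,115),(-25,7,115),(25,-7,115),(-25,-7,115)])/1000
C=Ro.from_euler('z',-.0875).apply(b)+[.4251,.001,0]
L=np.array([(38,30,0),(38,30,50),(38,-30,50),(-20,-30,50),(-51,30,21),(-14,30,0)])/1000
S=Ro.from_euler('z',.561).apply(L)+[.4545,.354,0]
a=crop("scene",270,360,120,195,7,C)
d=crop("scene",235,295,195,245,5,S); d=cv2.copyMakeBorder(d,0,525-250,0,0,cv2.BORDER_CONSTANT)
im=cv2.hconcat([a,d]); cv2.imwrite("pics/s9.png",cv2.resize(im,(790,int(im.shape[0]*790/im.shape[1]))))
E
```

```text
(no output)
```

View pics/s9.png

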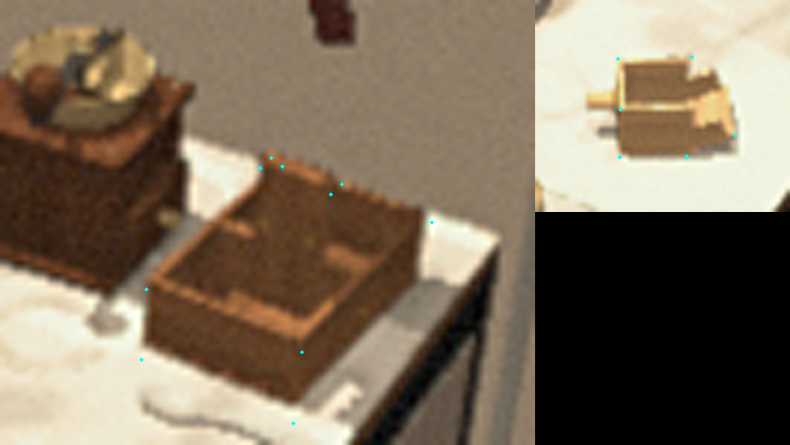

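The left crop shows the caddy sitting about 2 px above my dots (rim corner at (301,340), board top from (265,153) to (336,180)). The right crop shows the scoop upright and free, exactly on its dots. I refit the caddy from this view.

```bash
python3 - <<'E'
from h import *; from rig import r
s=r.snapshot("scene")
uv=(np.array([(150,280),(301,340),(293,402),(143,348),(420,210),(265,155),(337,181)])+.5)/5.946-.5+[270,120]
L=[(55,85,55),(-55,85,55),(-55,85,0),(55,85,0),(-55,-85,55),(25,0,115),(-25,0,115)]
p,e=fit(s,L,uv,[.425,0,-.09]);print(p,e.round(1).tolist())
go(r,[p[0]+.06*.34,p[1]-.003,.18])
E
```

```text
[ 0.43196518 -0.01049352 -0.06107861] [[-0.6, -0.2], [0.4, -0.2], [0.3, 1.4], [-0.3, 0.3], [1.1, -0.2], [-0.5, -0.6], [-0.5, -0.7]]
q [-0.07 -0.16  1.46  0.02  2.2   1.6 ] tcp [0.3838 0.0132 0.2517] grasp [0.3904 0.0123 0.2692] lean 0.365 az -0.127 y [-0.09  -0.996 -0.014] grip 1.0009553600673367 0.0 t 35.3833
units [0.305 0.071 0.201]
```

```bash
python3 - <<'E'
from h import *; from rig import r
go(r,[.4285+.0354,-.005-.0045,.095+.0934])
E
```

```text
q [-0.07 -0.16  1.46  0.02  2.2   1.6 ] tcp [0.3838 0.0132 0.2517] grasp [0.3904 0.0123 0.2692] lean 0.365 az -0.127 y [-0.09  -0.996 -0.014] grip 1.0009553600673367 0.0 t 35.3833
units [0.33  0.054 0.162]
```

```bash
python3 -m handwheel '{"offset":[[0.066,0.011,0.0324],[0.066,0.011,0.0324],[0.066,0.011,0.0324],[0.066,0.011,0.0324],[0.066,0.011,0.0324],[0,0,0.05],[0,0,0.05],[0,0,0.05],[0,0,0.05],[0,0,0.05],[0,0,0.05],[0,0,0.033],[0,0,0]],"roll":[0,0,0,0,0,0,0,0,0,0,0,0,0],"gripper":[1,1,1,1,1,1,1,1,1,1,1,1,1]}' && python3 -m handwheel '{"offset":[[0,0,0],[0,0,0],[0,0,0],[0,0,0],[0,0,0],[0,0,0],[0,0,0],[0,0,0],[0,0,0],[0,0,0]],"roll":[0,0,0,0,0,0,0,0,0,0],"gripper":[-1,-1,-1,-1,-1,-1,-1,-1,-1,-1]}'; python3 - <<'E'
from h import *; from rig import r
o,R=st(r); print(o['ft_force']); 
go(r,o['ee_pos']-R[:,2]*r.tcp_to_grasp+[0,0,.12])
E
```

```text
clock: 36.47
ee_pos: [0.4203, -0.0044, 0.0756]
orientation: [-3.127, 0.369, -0.086]
ft_force: [-0.0, -0.1, 0.2]
grip_width: 1.0
finger_force: 0.0
clock: 37.3
ee_pos: [0.4218, -0.0045, 0.0775]
orientation: [-3.127, 0.365, -0.087]
ft_force: [0.4, 0.2, 0.0]
grip_width: 0.283
finger_force: 0.0
q [-0.1  -0.02  1.64  0.01  1.88  1.56] tcp [ 0.4218 -0.0045  0.0775] grasp [ 0.4284 -0.0054  0.095 ] lean 0.365 az -0.127 y [-0.092 -0.996 -0.013] grip 0.28344483995133835 0.0 t 37.3
[0.43529632 0.21122043 0.03483804]
q [-0.1  -0.02  1.64  0.01  1.88  1.56] tcp [ 0.4218 -0.0045  0.0775] grasp [ 0.4284 -0.0054  0.095 ] lean 0.365 az -0.127 y [-0.092 -0.996 -0.013] grip 0.28344483995133835 0.0 t 37.3
units [-0.143 -0.005 -0.374]
```

Still closing, so I give the fingers more time.

```bash
python3 -m handwheel '{"offset":[[0,0,0],[0,0,0],[0,0,0],[0,0,0],[0,0,0],[0,0,0],[0,0,0],[0,0,0]],"roll":[0,0,0,0,0,0,0,0],"gripper":[-1,-1,-1,-1,-1,-1,-1,-1]}'
```

```text
clock: 37.97
ee_pos: [0.4219, -0.0047, 0.0776]
orientation: [-3.128, 0.364, -0.087]
ft_force: [0.1, -3.2, 2.1]
grip_width: 0.157
finger_force: 30.0
```

```bash
python3 -m handwheel '{"offset":[[-0.003,0,-0.008],[-0.006,0,-0.016],[-0.009,0,-0.0236],[-0.009,0,-0.0236],[-0.009,0,-0.0236],[-0.009,0,-0.0236],[-0.009,0,-0.0236],[-0.009,0,-0.0236],[-0.009,0,-0.0236],[-0.009,0,-0.0236],[-0.009,0,-0.0236],[-0.009,0,-0.0236],[-0.009,0,-0.0236],[-0.009,0,-0.0236],[-0.009,0,-0.0236],[-0.009,0,-0.0236],[-0.006,0,-0.016],[-0.003,0,-0.008],[0,0,0],[0,0,0]],"roll":[0,0,0,0,0,0,0,0,0,0,0,0,0,0,0,0,0,0,0,0],"gripper":[-1,-1,-1,-1,-1,-1,-1,-1,-1,-1,-1,-1,-1,-1,-1,-1,-1,-1,-1,-1]}' && python3 -m handwheel '{"offset":[[0,0,0],[0,0,0],[0,0,0],[0,0,0],[0,0,0],[0,0,0],[0,0,0],[0,0,0],[0,0,0],[0,0,0],[0,0,0],[0,0,0]],"roll":[0,0,0,0,0,0,0,0,0,0,0,0],"gripper":[-1,-1,-1,-1,-1,-1,-1,-1,-1,-1,-1,-1]}'; python3 - <<'E'
from h import *; from rig import r
o,R=st(r);g=o['ee_pos']-R[:,2]*r.tcp_to_grasp
s=r.snapshot("scene"); 
# numeric check: nut/caddy pose by colour, no picture viewed
yaw=-.075; L=np.array([(55,85,55),(-55,85,55),(-55,85,0),(55,85,0),(-55,-85,55)])/1000
P=proj(s,Ro.from_euler('z',yaw).apply(L)+[g[0],g[1],g[2]-.095]); print(P.round(1).tolist())
hsv=cv2.cvtColor(s["img"],cv2.COLOR_RGB2HSV); m=cv2.inRange(hsv,(3,90,40),(18,255,255))
x0,y0=(P.min(0)-25).astype(int); x1,y1=(P.max(0)+25).astype(int)
n,lab,stt,_=cv2.connectedComponentsWithStats(m[y0:y1,x0:x1]); k=1+stt[1:,4].argmax()
pts=np.argwhere(lab==k)[:,::-1]; h=cv2.convexHull(pts.astype(np.int32)); a=cv2.approxPolyDP(h,2.5,True)[:,0]+[x0,y0]
print(a.tolist())
E
```

```text
clock: 39.63
ee_pos: [0.4218, -0.0062, 0.1988]
orientation: [-3.127, 0.365, -0.087]
ft_force: [-0.3, 0.4, -3.3]
grip_width: 0.159
finger_force: 30.0
clock: 40.63
ee_pos: [0.4218, -0.0062, 0.199]
orientation: [-3.127, 0.365, -0.087]
ft_force: [-0.6, -0.2, -3.6]
grip_width: 0.157
finger_force: 30.0
q [-0.1  -0.06  1.46  0.01  2.1   1.56] tcp [ 0.4218 -0.0062  0.199 ] grasp [ 0.4284 -0.007   0.2164] lean 0.365 az -0.127 y [-0.092 -0.996 -0.013] grip 0.15728242079622468 29.9925497174263 t 40.6333
[[296.6, 139.2], [324.1, 149.2], [322.5, 162.2], [295.6, 152.1], [346.1, 128.2]]
[[344, 129], [343, 141], [321, 160], [288, 169], [270, 163], [272, 128], [297, 109], [314, 106], [325, 109]]
```

```bash
python3 - <<'E'
from h import *; from rig import r
s=r.snapshot("scene"); v=cv2.cvtColor(s["img"],cv2.COLOR_RGB2HSV)
for c in (300,305,310,315,320):
    print(c,[(i,int(v[i,c,1]),int(v[i,c,2])) for i in range(148,170,1)][:22:2])
e=[]
for c in range(299,321,2):
    d=np.diff(v[149:168,c,2].astype(int)); e.append((c,149+int(d.argmax())))
print(e, np.polyfit(*np.array(e).T,1), 'pred slope',(162.2-152.1)/(322.5-295.6))
E
```

```text
300 [(148, 159, 88), (150, 156, 85), (152, 158, 124), (154, 152, 57), (156, 97, 95), (158, 56, 123), (160, 46, 132), (162, 54, 142), (164, 49, 136), (166, 53, 135), (168, 54, 234)]
305 [(148, 149, 94), (150, 149, 89), (152, 147, 90), (154, 161, 114), (156, 60, 187), (158, 56, 137), (160, 51, 154), (162, 54, 206), (164, 50, 231), (166, 50, 225), (168, 47, 227)]
310 [(148, 162, 96), (150, 155, 97), (152, 169, 86), (154, 150, 85), (156, 146, 126), (158, 45, 242), (160, 41, 239), (162, 49, 227), (164, 47, 227), (166, 50, 224), (168, 51, 225)]
315 [(148, 166, 92), (150, 154, 104), (152, 159, 98), (154, 165, 88), (156, 148, 88), (158, 144, 108), (160, 44, 244), (162, 45, 234), (164, 52, 220), (166, 57, 218), (168, 52, 185)]
320 [(148, 145, 141), (150, 148, 95), (152, 153, 102), (154, 146, 98), (156, 157, 91), (158, 156, 98), (160, 149, 103), (162, 52, 226), (164, 51, 141), (166, 51, 115), (168, 48, 118)]
[(299, 155), (301, 166), (303, 154), (305, 155), (307, 155), (309, 157), (311, 157), (313, 158), (315, 159), (317, 160), (319, 161)] [  0.13181818 117.17727273] pred slope 0.37546468401487
```

The caddy hangs level: its bottom edge slope is 0.42 against 0.375 predicted, a difference of about 2–3°. The load is 3.6 N, which fits the caddy plus four nuts. Handing in.

```bash
python3 -c "
from rig import r; print(r.sign_off())"
```

```text
the job is handed in; nothing more can be done
None
```

I handed the job in at about 41 s: all four nuts were seen in the caddy after the pour, the empty scoop stands upright on the worktop, and the caddy is held level about 12 cm up by its grip board; the hand-in returned no verdict, and after the lift I checked level and load only by numbers, not with another picture.

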